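# Seat and clamp a microplate on the shaker

### The job

Push the white microplate along the bay of the shaker until it is fully home against the blue end stop, and only then push the red clamp lever over, past its dead point, until it snaps into lock and holds the plate down. Only push: do not lift or tip the plate, and leave the tip box, tube rack and jar where they are.

Things in the scene. Friction and masses are not known exactly. Their poses are not given: they have to be found in the camera images.
- shaker: Fixed shaker, cream, with an aluminium deck (240 x 200 mm, top 70 mm above the bench), inside a flat yellow tape rectangle. Origin: centre of its underside, on the bench. x: along the bay towards the end stop, roughly away from the robot; y: towards the clamp's side; z up. The bay is open at -x; blue rails 6 mm high, inner faces at y = +-45 mm; blue end stop 14 mm high, face at x = +95 mm.
- plate: Loose white 96-well microplate, 127.8 (its x) x 85.5 (y) x 14.4 mm high, 0.08 to 0.15 kg, flat on the deck between the rails, its x nearly along the shaker's x, starting 20 to 55 mm short of the stop. Origin: centre of its underside; the face to push is the short one at its x = -63.9 mm. Slides with ordinary dry friction (about 1 N).
- home (a point): Point on the shaker's deck (axes as the shaker's) where the plate's origin lies when the plate touches the end stop: shaker x = 31, y = 0, z = 70 mm.
- clamp (a joint): Clamp lever angle, rad: 0 open (start; handle leans 30 degrees out to the shaker's +y), 0.52 handle upright, 0.85 dead point (19 degrees past upright), about 1.29 locked (handle leans 44 degrees in). A spring drives it back to 0 before the dead point, on to lock beyond it. A level push at the handle's end takes about 7 N at first, then less. Two padded arms on its shaft press on the plate when locked.
- hinge (a point): Point on the lever's hinge axis (parallel to the shaker's x) in the plane where the handle swings: shaker x = -35, y = +68, z = 96 mm. Axes as the shaker's. Increasing joint value swings the handle from +y over the top to -y.
- handle_tip (a point): Outer end of the clamp handle, on its centre line, 100 mm from the hinge axis; moves with the lever. Round bar: red grip of 18 mm diameter over its last 59 mm, steel of 10 mm diameter below. Open, it stands 183 mm above the bench at shaker y = +118 mm; it rises 13 mm as it swings upright, so leave it room under the hand.
- tip_box: Bystander: loose pink pipette tip box 120 x 80 x 45 mm (59 mm with tips), origin at the centre of its underside.
- tube_rack: Bystander: loose orange tube rack 100 x 60 x 35 mm (44 mm with the tubes' caps), origin at the centre of its underside.
- jar: Bystander: loose jar with a blue cap, 54 mm diameter, 70 mm high, origin at the centre of its underside.
Not all that is in view belongs to the job. Several things have the shape of the plate; the one meant has the colours described above.

How it is judged:
On the way, in this order (a step that is already met when the one before it is completed fails the run):
1. the plate is home against the end stop (within 3 mm) while the lever is still open (x of plate in the frame of home above -0.003 m and z of plate in the frame of home below 0.002 m and angle between plate's own z axis and vertical below 0.03 rad and value of joint clamp below 0.4 rad), for 0.2 s.
2. the lever is locked over the plate (x of plate in the frame of home above -0.003 m and z of plate in the frame of home below 0.002 m and angle between plate's own z axis and vertical below 0.03 rad and value of joint clamp above 1.2 rad), for 0.2 s.
At the end, for the whole second after the job is handed in: The plate lies flat on the deck, at rest, within 3 mm of the end stop; the clamp lever is locked (joint above 1.2 rad); tip box, tube rack and jar stand within 20 mm of where they were (all of step 2 and z of plate in the frame of home above -0.003 m and linear speed of plate below 0.02 m/s and distance of each of tip_box, tube_rack, jar from where it was at the start of the episode below 0.02 m and angle between each of tip_box, tube_rack, jar's own z axis and vertical below 0.1 rad); the robot touches nothing.
It fails at once if the plate is lifted or tipped (5 mm off the deck or 0.12 rad) (z of plate in the frame of home above 0.005 m or angle between plate's own z axis and vertical above 0.12 rad).
It fails at once if the lever is thrown past its dead point before the plate is home (value of joint clamp above 0.9 rad and x of plate in the frame of home below -0.003 m).
It fails at once if a bystander is shoved or toppled (distance of any of tip_box, tube_rack, jar from where it was at the start of the episode above 0.02 m or angle between any of tip_box, tube_rack, jar's own z axis and vertical above 0.2 rad).
It also fails if it takes over 48 s, if anything falls off the work surface, if the arm or the gripper's body presses on something with over 40 N, if the wrist force passes 120 N, or if a joint passes its speed limit or range.

### The arm

A 7-joint arm with a two-finger parallel gripper is mounted at the origin on the work surface. World frame = base frame: x ahead of the robot, y to its left, z up, the work surface at z = 0. Lengths are in m, angles in rad, forces in N, time in s.
With the tool pointing down it reaches from about 0.4 to 0.85 m from the base axis. Payload 10.4 kg.
Tool frame: the origin (TCP) lies on the centre line of the jaws, within the pads' length; the fingertips stand 8 mm ahead of it and the grasp point (between the pads) lies 11 mm behind it (r.tip_extent is the z of the fingertips in the tool frame, in m); z points along the fingers, y is the line along which they close (so a half turn about z gives the same grasp; the last joint's range is limited). The gripper opens to 85 mm and grips with 20 to 120 N. Pads are 22 mm wide; open, the fingers measure 114 mm over their backs; the gripper's body (76 mm by 85 mm) begins 54 mm behind the grasp point. The pads swing forward as they close: fully open they stand 13 mm farther back than shut.
Start: joints at [1.095, 0.332, -0.065, 1.46, 0.022, 1.35, -0.088], TCP at [0.273, -0.562, 0.239] pointing down, gripper open.
Joint ranges: [-2.6, 2.6], [-0.5, 2.12], [-1.47, 1.34], [0.16, 2.42], [-1.27, 4.41], [0.06, 2.06], [-2.6, 2.6]. Speed limits (rad/s): [2.22, 2.22, 2.79, 2.79, 3.14, 3.14, 3.14].

### API

Orientations are given as [roll, pitch, yaw] about the fixed x, y, z axes, in that order (R = Rz(yaw) Ry(pitch) Rx(roll)).
In Python, from bench import r, camera, camera_params gives the robot as it stands.
- The arm moves only by the tool step_arm, never from a script. Its argument "motion" is a list of rows, each a list of 3 entries, a list of its own where there are three numbers: the shift along the tool's x, y, z in mm, then the turn, a rotation vector about the tool's x, y, z in rad, then the finger opening in mm, from 0 to 85.4. In form: [[[x, y, z], [rx, ry, rz], jaw], ...]. A call has 1 to 20 rows; each row shifts and turns the commanded pose from where the row before left it, along the tool's axes as they then stand; what a row does not reach is not made up. A row lasts 1/10 s, in which the tool goes at most 50 mm and 8.59 degrees, less where a joint would pass 70% of its speed; a pose out of reach is approached as far as the arm can. A call with a gripper value outside its range is refused whole. The fingers move at their own pace and stop on an object; "newtons" is the grip in N (left out, the last holds). Time passes only in rows, so rows that do not move let the fingers close. It gives the time, the measured TCP pose, the force, the opening and the grip force at its end, in the units of the state.
- r.sense(): the state, without advancing time (a new reading comes with each control period).
- camera(name): name is "side" or "top" or "wrist"; returns (picture, depth): 400x640x3 uint8, red, green, blue; 400x640 float32, m along the optical axis (not along the pixel's ray), 0 where there is no reading.
- camera_params(name): a dict with "fx", "fy", "cx", "cy" (pixels), "k1" (the pictures are not rectified: a ray, as slopes to the right and down, at radius r is drawn at 1 + k1 r^2 times it, then the intrinsics apply), "xyz" and "rotation" of the camera in the world. Camera axes: x right, y down, z forward; pixel columns grow to the right and rows downward; lengths in m; the calibration is good to about 2 mm. A picture is of the moment at which its call begins: read the wrist's pose just before it. camera_params takes no time and is no camera call; for the wrist camera it gives the pose at the moment of the call.
- r.close_job(): hands the job in; it is judged then, once.
The state is a dict: "time": time; "joints": joint angles; "qvel": joint speeds; "joint_torque": joint torques, N m; "ee_pos": TCP position; "tcp_rot": TCP orientation; "ft_force": force on the tool from outside, world axes, zero at the start; "ft_torque": the same for the moment, N m; "opening": opening from 0.0 (shut) to 1.0 (fully open); "finger_force": force on a finger pad.
Only numpy, scipy, OpenCV 4.12 (cv2) and the standard library are available. Lean on these libraries where they do the work, as an engineer would, in place of code of your own. Each camera call takes 0.05 s, during which the arm holds its last target. There are 200 camera calls.

## Working session

There is one attempt and no reset: what is moved stays moved. The work goes in short steps, Python scripts to look and compute and a tool call to move; the robot and the scene stay as the last step left them, time stands still between calls to the robot, and variables do not carry over. Pictures are saved under pics/ and viewed, at most 10 in all, crops included, and the job is handed in when it is done.

Besides the shell and the picture viewer there is one more tool, called as name([rows], argument=value, ...), one row to a line, values as JSON. step_arm: Moves the arm, as the interface text tells. Its arguments: {"type":"object","properties":{"motion":{"type":"array","items":{"type":"array"}},"newtons":{"type":"number"}},"required":["motion"]}

```bash
mkdir -p pics; cat > h.py <<'E'
import numpy as np, cv2
from bench import r, camera, camera_params
def rot(p):
    R=np.array(p['rotation'],float)
    if R.shape==(3,3): return R
    from scipy.spatial.transform import Rotation as Ro
    return Ro.from_euler('xyz',R).as_matrix()
def world(p,depth):
    """HxWx3 world points for a depth image"""
    h,w=depth.shape
    u,v=np.meshgrid(np.arange(w),np.arange(h))
    K=np.array([[p['fx'],0,p['cx']],[0,p['fy'],p['cy']],[0,0,1]])
    q=cv2.undistortPoints(np.stack([u,v],-1).reshape(-1,1,2).astype(np.float64),K,np.array([p['k1'],0,0,0,0.])).reshape(h,w,2)
    P=np.concatenate([q*depth[...,None],depth[...,None]],-1)
    W=P@rot(p).T+np.array(p['xyz'])
    W[depth<=0]=np.nan
    return W
def shot(name,tag):
    p=camera_params(name); im,d=camera(name)
    cv2.imwrite(f'pics/{tag}.png',im[...,::-1]); W=world(p,d); np.savez(f'{tag}.npz',im=im,W=W); return im,W
E
python3 - <<'E'
from h import *
print(camera_params('top')); print(r.sense()['ee_pos'],r.sense()['tcp_rot'],r.sense()['time'])
a,_=shot('top','top0'); b,_=shot('side','side0')
E
```

```text
{'fx': 515.730637444505, 'fy': 515.730637444505, 'cx': 317.41534443632537, 'cy': 190.75718444875082, 'k1': -0.031622370295680866, 'xyz': array([0.31955805, 0.01077996, 1.16157165]), 'rotation': array([-2.94697167, -0.01314628, -1.57693316])}
[ 0.27327513 -0.56170194  0.23850624] [-3.14020925e+00  8.19164772e-05  4.52843727e-01] 0.0
```

View pics/top0.png

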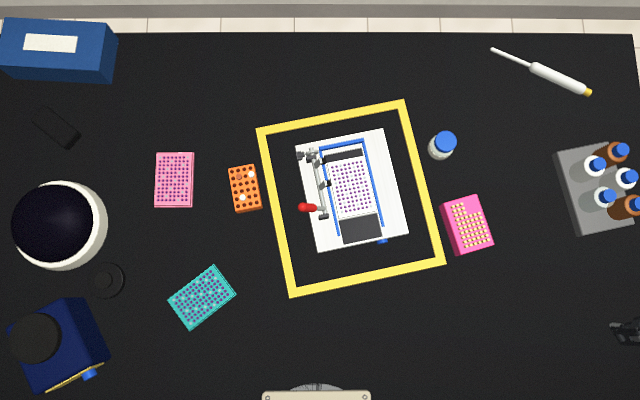

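View pics/side0.png

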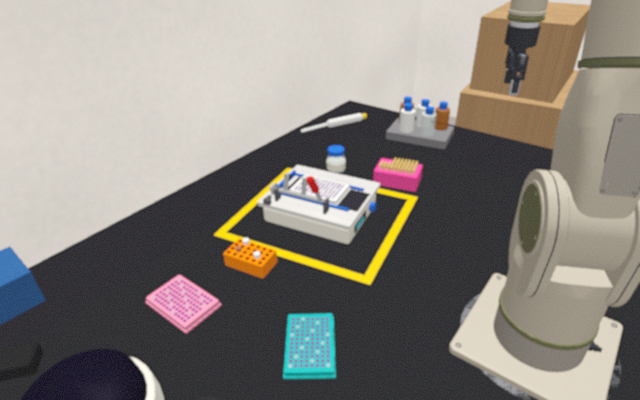

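The top view shows three plate-shaped things: pink at (173,180), teal at (201,297) and white on the shaker at (351,186). The white one fits, since it lies between the blue rails. The red grip is at (307,207), and the open bay faces the robot at (360,230). Next I confirm this in a crop and measure.

```bash
python3 - <<'E'
from h import *
D=np.load('top0.npz'); im=D['im']; W=D['W']
c=im[120:260,270:430]; cv2.imwrite('pics/crop0.png',cv2.resize(c,None,fx=5,fy=4.2,interpolation=cv2.INTER_CUBIC)[...,::-1][:588,:800])
hsv=cv2.cvtColor(im,cv2.COLOR_RGB2HSV).astype(int); H,S,V=[hsv[...,i] for i in range(3)]
roi=np.zeros(H.shape,bool); roi[120:260,285:415]=1
z=W[...,2]
def rep(n,m):
    P=W[m]; 
    if len(P)<5: print(n,len(P)); return
    q=cv2.minAreaRect((P[:,:2]*1000).astype(np.float32)); print(n,len(P),'z med',np.round(np.nanpercentile(P[:,2],[5,50,95]),4),'rect',np.round(np.array(q[0]),1),np.round(q[1],1),round(q[2],2))
# deck + body footprint at z ~.07
rep('deck level',roi&(z>.062)&(z<.095))
rep('plate',roi&(z>.08)&(z<.09)&(V>140)&((S<60)|(H>120)&(H<165)))
blue=roi&(H>100)&(H<120)&(S>120); rep('blue',blue)
rep('red',roi&((H<8)|(H>172))&(S>150))
b=blue.nonzero(); 
y=(H>22)&(H<35)&(S>110)&(V>150)&(z<.02); rep('tape',y)
red=roi&((H<8)|(H>172))&(S>150); print(np.round(W[red][::6],3))
for n,(rr,cc) in dict(jar=(142,445),box=(223,467),rack=(188,245)).items(): print(n,np.round(W[rr,cc],3))
E
```

```text
deck level 9388 z med [0.0676 0.0719 0.0866] rect [540.1 -76.4] [241.  201.7] 11.83
plate 2173 z med [0.0816 0.0847 0.088 ] rect [556.4 -48.4] [164.4 149.3] 11.71
blue 630 z med [0.043  0.077  0.0865] rect [511.2 -28. ] [226.8 218.9] 14.84
red 151 z med [0.1455 0.1737 0.1842] rect [486.   22.5] [45.2 25.3] 67.67
tape 5545 z med [-0.0025  0.0013  0.005 ] rect [523.2 -25. ] [ 431.7 1396. ] 17.18
[[ 0.491  0.029  0.178]
 [ 0.489  0.025  0.18 ]
 [ 0.487  0.03   0.183]
 [ 0.487  0.019  0.179]
 [ 0.491  0.007  0.154]
 [ 0.484  0.027  0.186]
 [ 0.486  0.015  0.172]
 [ 0.49   0.003  0.15 ]
 [ 0.483  0.027  0.183]
 [ 0.484  0.015  0.174]
 [ 0.488  0.003  0.152]
 [ 0.48   0.028  0.185]
 [ 0.482  0.017  0.175]
 [ 0.485  0.005  0.155]
 [ 0.479  0.03   0.181]
 [ 0.479  0.019  0.181]
 [ 0.482  0.007  0.159]
 [ 0.477  0.032  0.179]
 [ 0.478  0.021  0.174]
 [ 0.481  0.009  0.159]
 [ 0.503  0.036  0.003]
 [ 0.476  0.021  0.178]
 [ 0.479  0.009  0.158]
 [ 0.502  0.032 -0.002]
 [ 0.476  0.017  0.162]
 [ 0.478  0.005  0.147]]
jar [ 0.644 -0.288  0.068]
box [ 0.466 -0.333  0.044]
rack [0.548 0.156 0.034]
```

View pics/crop0.png

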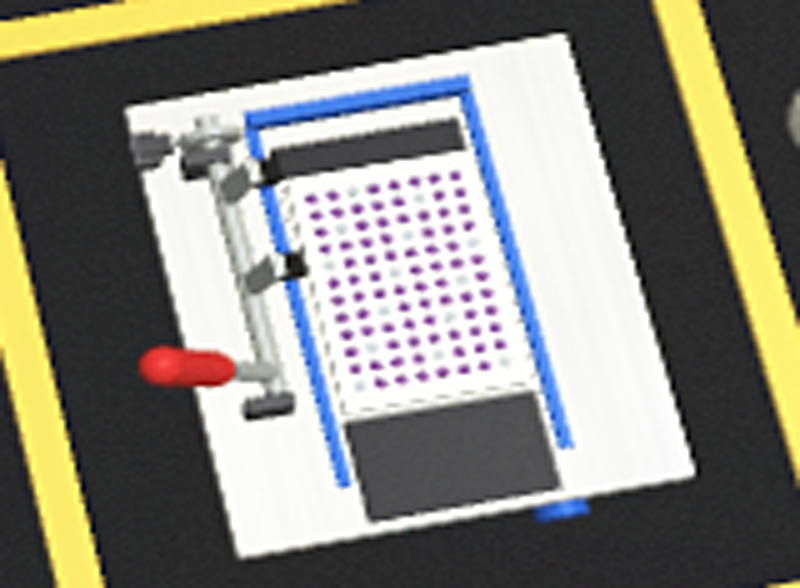

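The crop confirms the white plate between the blue rails, with its near edge at about pixel (358,216). The handle is open on the left. The deck fit of 241x202 mm matches the given 240x200, so the yaw is about 0.206. The handle tip predicted from that pose also agrees with the red points seen.

```bash
cat >> h.py <<'E'
YAW=.2065; C=np.array([.5401,-.0764])
A=np.array([[np.cos(YAW),np.sin(YAW)],[-np.sin(YAW),np.cos(YAW)]])
def sh(P): 
    P=np.array(P); return np.concatenate([(P[...,:2]-C)@A.T,P[...,2:]],-1)*1000
E
python3 - <<'E'
from h import *
D=np.load('top0.npz'); im=D['im']; S=sh(D['W']); g=im.min(2).astype(int)
for y0 in (-25,0,25):
    m=(abs(S[...,1]-y0)<5)&(abs(S[...,0])<122)&(S[...,2]<110); P=S[m]; gg=g[m]; o=np.argsort(P[:,0])
    b=np.floor(P[:,0]/4)*4
    print(y0,[(int(v),int(np.median(P[b==v,2])),int(np.median(gg[b==v]))) for v in np.unique(b) if v<-30 or v>50])
m=((im[...,2].astype(int)-im[...,0])>80)&(abs(S[...,0])<90)&(S[...,2]>60); print('rail y',np.percentile(S[m][:,1],[5,25,45,55,75,95]))
m=((im[...,2].astype(int)-im[...,0])>80)&(abs(S[...,1])<35)&(S[...,0]>80); print('stop x',np.percentile(S[m][:,0],[5,50,95]))
s=r.sense(); print(sh(s['ee_pos']),r.tip_extent)
E
```

```text
-25 [(-124, 2, 39), (-120, 66, 200), (-116, 71, 77), (-112, 69, 82), (-108, 70, 82), (-104, 71, 81), (-100, 71, 83), (-96, 70, 82), (-92, 70, 83), (-88, 70, 83), (-84, 70, 81), (-80, 70, 81), (-76, 70, 81), (-72, 71, 80), (-68, 72, 77), (-64, 73, 205), (-60, 85, 253), (-56, 84, 252), (-52, 84, 238), (-48, 85, 250), (-44, 83, 251), (-40, 85, 238), (-36, 85, 251), (-32, 84, 227), (52, 85, 253), (56, 84, 252), (60, 84, 253), (64, 71, 60), (68, 71, 68), (72, 72, 71), (76, 70, 69), (80, 71, 69), (84, 70, 227), (88, 72, 247), (92, 73, 79), (96, 85, 74), (100, 82, 112), (104, 71, 234), (108, 70, 245), (112, 70, 246), (116, 69, 243), (120, 68, 111)]
0 [(-124, 0, 38), (-120, 65, 172), (-116, 70, 99), (-112, 70, 79), (-108, 71, 80), (-104, 69, 80), (-100, 71, 79), (-96, 70, 79), (-92, 71, 80), (-88, 70, 79), (-84, 71, 80), (-80, 69, 80), (-76, 71, 80), (-72, 71, 78), (-68, 69, 77), (-64, 75, 196), (-60, 84, 253), (-56, 83, 252), (-52, 84, 193), (-48, 85, 229), (-44, 83, 248), (-40, 85, 219), (-36, 84, 251), (-32, 83, 187), (52, 83, 248), (56, 85, 252), (60, 83, 255), (64, 72, 66), (68, 71, 65)
[... 325 characters left out ...]
78), (-92, 71, 77), (-88, 71, 78), (-84, 70, 77), (-80, 71, 78), (-76, 71, 77), (-72, 70, 77), (-68, 72, 73), (-64, 73, 182), (-60, 81, 252), (-56, 84, 252), (-52, 84, 236), (-48, 85, 246), (-44, 84, 250), (-40, 85, 225), (-36, 84, 251), (-32, 85, 218), (52, 85, 247), (56, 85, 252), (60, 84, 252), (64, 72, 100), (68, 70, 63), (72, 70, 67), (76, 71, 67), (80, 69, 61), (84, 69, 235), (88, 71, 248), (92, 72, 141), (96, 84, 72), (100, 83, 169), (104, 72, 218), (108, 70, 245), (112, 71, 246), (116, 71, 247)]
rail y [-583.60508754 -513.5850233  -229.92312029 -218.57111558  -47.87799999
   48.70338573]
stop x [ 94.43061662  96.68133939 101.07938251]
[-360.64243608 -420.30922212  238.61480927] 0.008
```

step_arm([
  [[0, 0, 0], [0, 0, 0.12], 0],
  [[0, 0, 0], [0, 0, 0.1265], 0],
])

```text
time: 0.3
ee_pos: [0.2733, -0.5619, 0.2388]
tcp_rot: [-3.141, 0.0, 0.201]
ft_force: [-0.6, -0.9, 0.3]
opening: 0.689
finger_force: 0.0
```

step_arm([
  [[10, -14, 0], [0, 0, -0.0055], 0],
  [[18, -29, 0], [0, 0, 0], 0],
  [[18, -29, 0], [0, 0, 0], 0],
  [[18, -29, 0], [0, 0, 0], 0],
  [[18, -29, 0], [0, 0, 0], 0],
  [[18, -29, 0], [0, 0, 0], 0],
  [[18, -29, 0], [0, 0, 0], 0],
  [[18, -29, 0], [0, 0, 0], 0],
  [[18, -29, 0], [0, 0, 0], 0],
  [[18, -29, 0], [0, 0, 0], 0],
  [[18, -29, 0], [0, 0, 0], 0],
  [[18, -29, 0], [0, 0, 0], 0],
  [[18, -29, 0], [0, 0, 0], 0],
  [[18, -29, 0], [0, 0, 0], 0],
  [[17, -29, 0], [0, 0, 0], 0],
  [[0, 0, 0], [0, 0, 0], 0],
  [[0, 0, 0], [0, 0, 0], 0],
])

```text
time: 2.0
ee_pos: [0.4403, -0.0962, 0.2391]
tcp_rot: [3.142, 0.0, 0.213]
ft_force: [-2.1, -0.2, 1.1]
opening: -0.002
finger_force: 0.0
```

```bash
python3 - <<'E'
from h import *
s=r.sense(); print(sh(s['ee_pos']),s['tcp_rot'],r.tip_extent,s['opening'])
shot('top','top1')
E
```

```text
[-101.72887686    1.07610026  239.10637631] [3.14153479e+00 4.73984417e-04 2.13397802e-01] 0.008 -0.001996939496075426
```

step_arm([
  [[0, 0, 20], [0, 0, 0.006], 0],
  [[0, 0, 24], [0, 0, 0], 0],
  [[0, 0, 24], [0, 0, 0], 0],
  [[0, 0, 24], [0, 0, 0], 0],
  [[0, 0, 24], [0, 0, 0], 0],
  [[0, 0, 20], [0, 0, 0], 0],
  [[0, 0, 10], [0, 0, 0], 0],
  [[0, 0, 10], [0, 0, 0], 0],
  [[0, 0, 0], [0, 0, 0], 0],
  [[0, 0, 0], [0, 0, 0], 0],
])

```text
time: 3.05
ee_pos: [0.4408, -0.0968, 0.0838]
tcp_rot: [3.141, -0.001, 0.205]
ft_force: [-0.2, -0.1, -0.1]
opening: -0.001
finger_force: 0.0
```

```bash
python3 - <<'E'
from h import *
s=r.sense(); print(sh(s['ee_pos']),s['tcp_rot'],s['ft_force'])
shot('side','side1'); im=cv2.imread('pics/side1.png')[120:280,220:440]; cv2.imwrite('pics/side1c.png',cv2.resize(im,None,fx=3.5,fy=3.5))
E
```

```text
[-101.42352584    0.36914018   83.84037868] [ 3.14126830e+00 -5.85474719e-04  2.05466610e-01] [-0.19843124 -0.12104741 -0.10294881]
```

View pics/side1c.png

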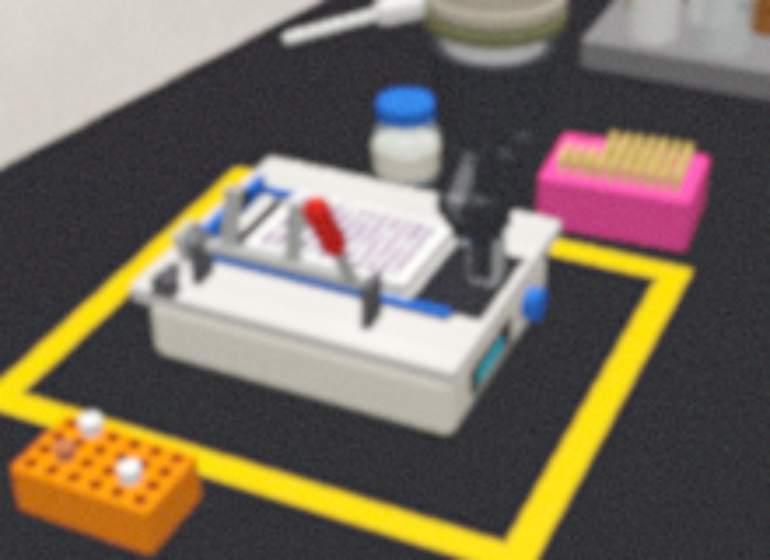

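The closed fingers (crop pixel (485,260)) stand in the bay just behind the plate's near face. I push slowly from here.

step_arm([
  [[8, 0, 0], [0, 0, 0], 0],
  [[8, 0, 0], [0, 0, 0], 0],
  [[5, 0, 0], [0, 0, 0], 0],
  [[3, 0, 0], [0, 0, 0], 0],
  [[3, 0, 0], [0, 0, 0], 0],
  [[3, 0, 0], [0, 0, 0], 0],
  [[3, 0, 0], [0, 0, 0], 0],
  [[3, 0, 0], [0, 0, 0], 0],
  [[3, 0, 0], [0, 0, 0], 0],
  [[3, 0, 0], [0, 0, 0], 0],
  [[3, 0, 0], [0, 0, 0], 0],
  [[3, 0, 0], [0, 0, 0], 0],
  [[2, 0, 0], [0, 0, 0], 0],
  [[2, 0, 0], [0, 0, 0], 0],
  [[0, 0, 0], [0, 0, 0], 0],
  [[0, 0, 0], [0, 0, 0], 0],
])

```text
time: 4.7
ee_pos: [0.4915, -0.0859, 0.0834]
tcp_rot: [3.142, -0.0, 0.206]
ft_force: [0.5, -1.1, -0.3]
opening: -0.002
finger_force: 0.0
```

```bash
python3 - <<'E'
from h import *
s=r.sense(); print(sh(s['ee_pos']),s['tcp_rot'],s['ft_force'])
E
```

```text
[-49.53828602   0.68023747  83.39057902] [ 3.14151265e+00 -3.87489874e-04  2.05890315e-01] [ 0.51388669 -1.11228556 -0.34622897]
```

Now I creep in 1 mm rows until the force rises.

step_arm([
  [[1, 0, 0], [0, 0, 0], 0],
  [[1, 0, 0], [0, 0, 0], 0],
  [[1, 0, 0], [0, 0, 0], 0],
  [[1, 0, 0], [0, 0, 0], 0],
  [[0, 0, 0], [0, 0, 0], 0],
  [[0, 0, 0], [0, 0, 0], 0],
])

```text
time: 5.3
ee_pos: [0.4954, -0.0851, 0.0833]
tcp_rot: [3.142, -0.0, 0.206]
ft_force: [-0.4, -0.1, -0.1]
opening: 0.0
finger_force: 0.0
```

step_arm([
  [[1, 0, 0], [0, 0, 0], 0],
  [[0.5, 0, 0], [0, 0, 0], 0],
  [[0, 0, 0], [0, 0, 0], 0],
  [[0, 0, 0], [0, 0, 0], 0],
])

```text
time: 5.7
ee_pos: [0.4968, -0.0848, 0.0833]
tcp_rot: [3.142, -0.0, 0.206]
ft_force: [-0.7, -0.3, 0.2]
opening: -0.002
finger_force: 0.2
```

step_arm([
  [[1, 0, 0], [0, 0, 0], 0],
  [[1, 0, 0], [0, 0, 0], 0],
  [[0, 0, 0], [0, 0, 0], 0],
  [[0, 0, 0], [0, 0, 0], 0],
])

```text
time: 6.1
ee_pos: [0.4981, -0.0845, 0.0832]
tcp_rot: [-3.142, 0.001, 0.206]
ft_force: [-4.9, -2.3, 3.6]
opening: -0.001
finger_force: 2.6
```

```bash
python3 - <<'E'
from h import *
s=r.sense(); print(sh(s['ee_pos']),s['ft_force'])
im,W=shot('top','top2'); S=sh(W); g=im.min(2).astype(int)
for y0 in (-25,0,25):
    m=(abs(S[...,1]-y0)<5)&(abs(S[...,0])<122)&(S[...,2]<110); P=S[m]; gg=g[m]; b=np.floor(P[:,0]/4)*4
    print(y0,[(int(v),int(np.median(P[b==v,2])),int(np.median(gg[b==v]))) for v in np.unique(b) if v>70])
E
```

```text
[-42.77293975   0.65073686  83.17030288] [-4.86800539 -2.29900389  3.55754408]
-25 [(112, 70, 254), (116, 70, 251)]
0 [(92, 82, 56), (96, 86, 73), (100, 85, 174), (104, 72, 233), (108, 70, 247), (112, 69, 251), (116, 69, 248)]
25 [(72, 86, 251), (76, 85, 251), (80, 84, 233), (84, 84, 253), (88, 86, 253), (92, 82, 53), (96, 84, 73), (100, 83, 156), (104, 71, 236), (108, 69, 248), (112, 69, 248), (116, 70, 252)]
```

Force rose to about 5.4 N and the depth shows plate-height points right up to the stop, so the plate is home. I back off, lift over the handle and go to its outer side.

step_arm([
  [[-2, 0, 0], [0, 0, 0], 0],
  [[-10, 0, 0], [0, 0, 0], 0],
  [[-18, 0, 0], [0, 0, 0], 0],
  [[0, 0, -20], [0, 0, 0], 0],
  [[0, 0, -30], [0, 0, 0], 0],
  [[0, 0, -30], [0, 0, 0], 0],
  [[0, 0, -30], [0, 0, 0], 0],
  [[0, 0, -30], [0, 0, 0], 0],
  [[0, 0, -25], [0, 0, 0], 0],
  [[0, 0, -10], [0, 0, 0], 0],
  [[0, 0, 0], [0, 0, 0], 0],
])

```text
time: 7.25
ee_pos: [0.4696, -0.0907, 0.2592]
tcp_rot: [3.14, -0.002, 0.206]
ft_force: [0.3, -0.3, -0.8]
opening: -0.001
finger_force: 0.0
```

step_arm([
  [[5, -15, 0], [0, 0, 0], 0],
  [[5, -25, 0], [0, 0, 0], 0],
  [[5, -25, 0], [0, 0, 0], 0],
  [[5, -25, 0], [0, 0, 0], 0],
  [[5, -25, 0], [0, 0, 0], 0],
  [[5, -25, 0], [0, 0, 0], 0],
  [[5, -20, 0], [0, 0, 0], 0],
  [[3, -10, 0], [0, 0, 0], 0],
  [[0, 0, 0], [0, 0, 0], 0],
  [[0, 0, 0], [0, 0, 0], 0],
])

```text
time: 8.25
ee_pos: [0.4716, 0.0826, 0.2576]
tcp_rot: [3.141, 0.001, 0.205]
ft_force: [0.8, 0.1, 0.8]
opening: -0.003
finger_force: 0.0
```

```bash
python3 - <<'E'
from h import *
s=r.sense(); print(sh(s['ee_pos']),s['tcp_rot'],s['ft_force'])
im,W=shot('top','top3'); S=sh(W); g=im.min(2).astype(int)
for y0 in (-25,0,25):
    m=(abs(S[...,1]-y0)<5)&(abs(S[...,0])<122)&(S[...,2]<110); P=S[m]; gg=g[m]; b=np.floor(P[:,0]/2)*2
    print(y0,[(int(v),int(np.median(P[b==v,2])),int(np.median(gg[b==v]))) for v in np.unique(b) if v>82 or -44<v<-22])
E
```

```text
[-34.41972266 169.6391756  257.58592894] [3.14147347e+00 1.05603168e-03 2.05111044e-01] [0.75270258 0.08267373 0.84286322]
-25 [(-42, 73, 80), (-40, 68, 79), (-38, 71, 78), (-36, 68, 86), (-34, 73, 193), (-32, 76, 235), (-30, 84, 255), (-28, 84, 253), (-26, 85, 252), (-24, 84, 251), (84, 86, 253), (86, 82, 252), (88, 85, 253), (90, 85, 248), (92, 84, 152), (94, 83, 54), (96, 83, 73), (98, 83, 73), (100, 83, 111), (102, 82, 205), (106, 71, 234), (108, 70, 246), (110, 68, 245), (112, 70, 246), (114, 70, 249), (116, 72, 243), (118, 70, 182), (120, 65, 195)]
0 [(-42, 71, 79), (-40, 72, 78), (-38, 71, 73), (-36, 71, 115), (-34, 72, 205), (-32, 78, 216), (-30, 83, 255), (-28, 85, 253), (-26, 84, 252), (-24, 83, 252), (84, 83, 252), (86, 84, 252), (88, 84, 252), (90, 85, 248), (92, 84, 139), (94, 82, 51), (96, 85, 73), (98, 84, 70), (100, 85, 109), (102, 83, 196), (106, 71, 245), (108, 71, 245), (110, 70, 245), (112, 70, 245), (114, 71, 249), (116, 71, 243), (118, 72, 188)]
25 [(-42, 71, 76), (-40, 73, 75), (-38, 70, 71), (-36, 70, 102), (-34, 75, 198), (-32, 76, 221), (-30, 84, 255), (-28, 85, 252), (-26, 83, 252), (-24, 84, 252), (84, 86, 252), (86, 86, 251), (88, 86, 252), (90, 84, 248), (92, 82, 223), (94, 80, 49), (96, 86, 73), (98, 84, 65), (100, 83, 121), (102, 85, 192), (106, 69, 220), (108, 69, 246), (110, 67, 246), (112, 70, 246), (114, 72, 249), (116, 72, 245), (118, 67, 249)]
```

View pics/top3.png

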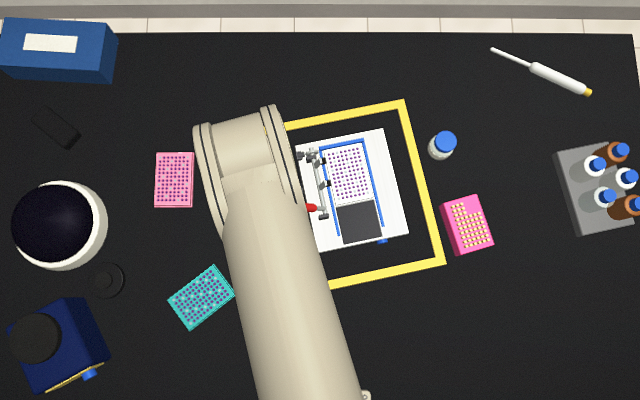

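The plate is flush with the stop, at (345,165) in the view, and the lever is still open with its red grip at (312,208). I lower the closed fingers beside the handle and begin the push.

step_arm([
  [[0, 0, 15], [0, 0, 0], 0],
  [[0, 0, 25], [0, 0, 0], 0],
  [[0, 0, 25], [0, 0, 0], 0],
  [[0, 0, 13], [0, 0, 0], 0],
  [[0, 0, 5], [0, 0, 0], 0],
  [[0, 0, 0], [0, 0, 0], 0],
  [[0, 6, 0], [0, 0, 0], 0],
  [[0, 8, 0], [0, 0, 0], 0],
  [[0, 6, 0], [0, 0, 0], 0],
  [[0, 5, 0], [0, 0, 0], 0],
  [[0, 5, 0], [0, 0, 0], 0],
  [[0, 5, 0], [0, 0, 0], 0],
  [[0, 5, 0], [0, 0, 0], 0],
  [[0, 5, 0], [0, 0, 0], 0],
  [[0, 0, 0], [0, 0, 0], 0],
])

```text
time: 9.8
ee_pos: [0.4802, 0.0445, 0.1774]
tcp_rot: [-3.136, -0.0, 0.21]
ft_force: [-16.0, 17.6, 24.4]
opening: 0.001
finger_force: 14.1
```

```bash
python3 - <<'E'
from h import *
s=r.sense(); print(sh(s['ee_pos']),s['tcp_rot'],s['ft_force'])
shot('side','side2'); im=cv2.imread('pics/side2.png')[120:280,220:440]; cv2.imwrite('pics/side2c.png',cv2.resize(im,None,fx=3.5,fy=3.5))
E
```

```text
[-33.83861883 130.61829096 177.42279999] [-3.13632876e+00 -8.87572894e-05  2.09956792e-01] [-16.01039148  17.64812943  24.36121457]
```

View pics/side2c.png

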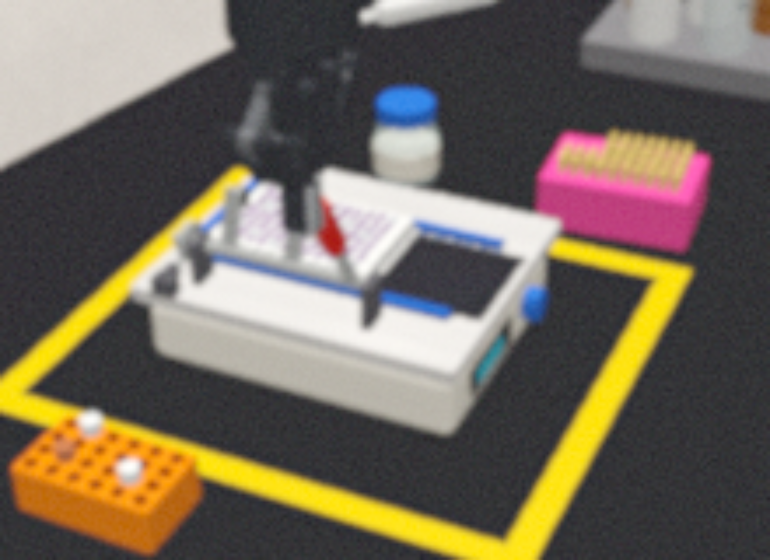

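The fingers are beside the handle, but a 36 N reaction with a strong upward part means the handle's end is bearing on a sloped part of the finger back. I'll look with the wrist camera.

```bash
python3 - <<'E'
from h import *
im,W=shot('wrist','wr1'); S=sh(W)
hsv=cv2.cvtColor(im,cv2.COLOR_RGB2HSV).astype(int); m=((hsv[...,0]<8)|(hsv[...,0]>172))&(hsv[...,1]>150)
P=S[m]; P=P[(P[:,2]>100)]; print(len(P),np.round(np.percentile(P,[2,50,98],axis=0))) if len(P) else print('none')
D=np.load('side2.npz'); S=sh(D['W']); im=D['im']
hsv=cv2.cvtColor(im,cv2.COLOR_RGB2HSV).astype(int); m=((hsv[...,0]<8)|(hsv[...,0]>172))&(hsv[...,1]>150)&(S[...,2]>100)&(abs(S[...,0])<80)
P=S[m]; print(len(P),np.round(np.percentile(P,[2,25,50,75,98],axis=0)))
E
```

```text
1573 [[-37.  87. 143.]
 [-27. 106. 173.]
 [-24. 118. 185.]]
44 [[-44.  98. 140.]
 [-43. 103. 146.]
 [-42. 106. 154.]
 [-40. 111. 162.]
 [-35. 117. 176.]]
```

View pics/wr1.png

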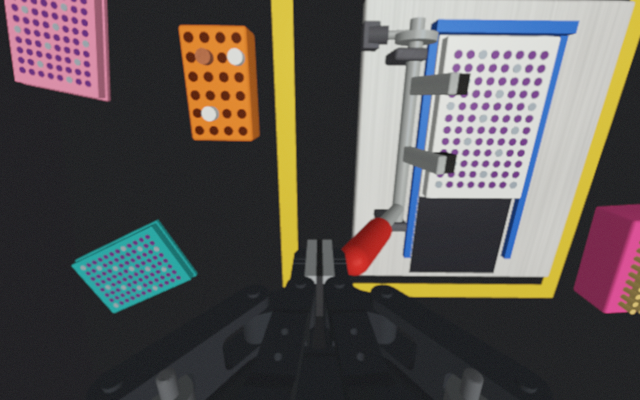

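The grey fingertips are at (320,255). The handle's end at (360,250) bears on the black knuckle at (345,285) and has barely moved. I back off and turn the hand 90° so the flat side of the fingers pushes, with the knuckles out of the way.

step_arm([
  [[0, -6, 0], [0, 0, 0], 0],
  [[0, -12, 0], [0, 0, 0], 0],
  [[0, -12, 0], [0, 0, 0], 0],
  [[0, -5, 0], [0, 0, 0], 0],
  [[0, 0, 0], [0, 0, 0], 0],
])

```text
time: 10.4
ee_pos: [0.4736, 0.0747, 0.1752]
tcp_rot: [3.142, 0.0, 0.207]
ft_force: [0.1, -0.2, 0.2]
opening: 0.001
finger_force: 0.0
```

```bash
python3 - <<'E'
from h import *
s=r.sense(); print(sh(s['ee_pos']),s['tcp_rot'],s['ft_force'],np.round(s['joints'],2),s['time'])
E
```

```text
[-34.14750438 161.49895101 175.1979693 ] [3.14156886e+00 1.16710707e-04 2.07280306e-01] [ 0.1436441  -0.24008201  0.18803653] [ 0.38  0.11 -0.66  1.89  0.07  1.17 -1.67] 10.4
```

step_arm([
  [[0, 0, 0], [0, 0, -0.14], 0],
  [[0, 0, 0], [0, 0, -0.14], 0],
  [[0, 0, 0], [0, 0, -0.14], 0],
  [[0, 0, 0], [0, 0, -0.14], 0],
  [[0, 0, 0], [0, 0, -0.14], 0],
  [[0, 0, 0], [0, 0, -0.14], 0],
  [[0, 0, 0], [0, 0, -0.14], 0],
  [[0, 0, 0], [0, 0, -0.14], 0],
  [[0, 0, 0], [0, 0, -0.14], 0],
  [[0, 0, 0], [0, 0, -0.14], 0],
  [[0, 0, 0], [0, 0, -0.14], 0],
  [[0, 0, 0], [0, 0, -0.031], 0],
  [[0, 0, 0], [0, 0, 0], 0],
  [[0, 0, 0], [0, 0, 0], 0],
])

```text
time: 11.8
ee_pos: [0.4739, 0.0735, 0.1752]
tcp_rot: [-3.142, 0.0, 1.775]
ft_force: [-0.7, 0.2, 0.4]
opening: -0.001
finger_force: 0.0
```

step_arm([
  [[-6, 0, 0], [0, 0, 0], 0],
  [[-6, 0, 0], [0, 0, 0], 0],
  [[-5, 0, 0], [0, 0, 0], 0],
  [[-5, 0, 0], [0, 0, 0], 0],
  [[-5, 0, 0], [0, 0, 0], 0],
  [[-4, 0, 0], [0, 0, 0], 0],
  [[0, 0, 0], [0, 0, 0], 0],
])

```text
time: 12.5
ee_pos: [0.4803, 0.0445, 0.1755]
tcp_rot: [3.141, -0.002, 1.777]
ft_force: [0.3, 5.4, -1.3]
opening: -0.002
finger_force: 2.4
```

```bash
python3 - <<'E'
from h import *
s=r.sense(); print(sh(s['ee_pos']),s['tcp_rot'],s['ft_force'],A@s['ft_force'][:2],np.round(s['joints'],2),s['time'])
E
```

```text
[-33.7058274  130.54829455 175.52649552] [ 3.14069755e+00 -1.71185346e-03  1.77739152e+00] [ 0.27458187  5.42060393 -1.25196709] [1.3801646  5.24914163] [ 0.52  0.13 -0.74  1.88  0.09  1.17 -0.05] 12.5
```

A clean level contact of about 5 N. I continue.

step_arm([
  [[-5, 0, 0], [0, 0, 0], 0],
  [[-5, 0, 0], [0, 0, 0], 0],
  [[-5, 0, 0], [0, 0, 0], 0],
  [[-5, 0, 0], [0, 0, 0], 0],
  [[-5, 0, 0], [0, 0, 0], 0],
  [[-5, 0, 0], [0, 0, 0], 0],
  [[-5, 0, 0], [0, 0, 0], 0],
  [[-5, 0, 0], [0, 0, 0], 0],
  [[0, 0, 0], [0, 0, 0], 0],
])

```text
time: 13.4
ee_pos: [0.4886, 0.0041, 0.1755]
tcp_rot: [3.141, -0.0, 1.776]
ft_force: [-0.3, 3.5, 2.2]
opening: 0.0
finger_force: 1.7
```

step_arm([
  [[-4, 0, 0], [0, 0, 0], 0],
  [[-4, 0, 0], [0, 0, 0], 0],
  [[-4, 0, 0], [0, 0, 0], 0],
  [[-4, 0, 0], [0, 0, 0], 0],
  [[-4, 0, 0], [0, 0, 0], 0],
  [[0, 0, 0], [0, 0, 0], 0],
])

```text
time: 14.0
ee_pos: [0.4923, -0.0164, 0.175]
tcp_rot: [-3.141, 0.0, 1.775]
ft_force: [1.1, -0.3, 0.6]
opening: 0.002
finger_force: 0.3
```

step_arm([
  [[-4, 0, 0], [0, 0, 0], 0],
  [[-4, 0, 0], [0, 0, 0], 0],
  [[-4, 0, 0], [0, 0, 0], 0],
  [[-4, 0, 0], [0, 0, 0], 0],
  [[-4, 0, 0], [0, 0, 0], 0],
  [[0, 0, 0], [0, 0, 0], 0],
  [[0, 0, 0], [0, 0, 0], 0],
])

```text
time: 14.7
ee_pos: [0.4965, -0.0348, 0.1753]
tcp_rot: [3.142, 0.0, 1.777]
ft_force: [0.3, 0.1, -0.2]
opening: -0.0
finger_force: 0.0
```

```bash
cat > lev.py <<'E'
from h import *
import sys
s=r.sense(); print(sh(s['ee_pos']),s['ft_force'],s['time'])
for c in ('wrist','side','top'):
    im,W=shot(c,sys.argv[1]+c); S=sh(W)
    hsv=cv2.cvtColor(im,cv2.COLOR_RGB2HSV).astype(int); m=((hsv[...,0]<8)|(hsv[...,0]>172))&(hsv[...,1]>150)&(S[...,2]>100)&(abs(S[...,0])<80)&(abs(S[...,1])<130)
    P=S[m]; print(c,len(P),np.round(np.percentile(P,[2,50,98],axis=0)).tolist() if len(P) else '')
E
python3 lev.py a
```

```text
[-34.14174395  49.63242928 175.32196998] [ 0.27914866  0.14232159 -0.24750685] 14.7
wrist 91 [[-36.0, 1.0, 133.0], [-34.0, 6.0, 171.0], [-32.0, 46.0, 215.0]]
side 112 [[-49.0, 6.0, 134.0], [-40.0, 26.0, 151.0], [-32.0, 55.0, 187.0]]
top 0
```

The handle end now reads y of about 1 mm and z of about 171 mm, which is the locked pose (expected −1.5 and 168). I lift away and verify.

step_arm([
  [[10, 0, 0], [0, 0, 0], 0],
  [[10, 0, -10], [0, 0, 0], 0],
  [[15, 0, -25], [0, 0, 0], 0],
  [[30, 0, -30], [0, 0, 0], 0],
  [[40, 0, -20], [0, 0, 0], 0],
  [[40, 0, 0], [0, 0, 0], 0],
  [[20, 0, 0], [0, 0, 0], 0],
  [[0, 0, 0], [0, 0, 0], 0],
  [[0, 0, 0], [0, 0, 0], 0],
])

```text
time: 15.75
ee_pos: [0.4625, 0.1273, 0.2608]
tcp_rot: [3.141, 0.001, 1.778]
ft_force: [0.1, -0.1, -0.7]
opening: -0.0
finger_force: 0.0
```

```bash
python3 lev.py b; python3 - <<'E'
import cv2
im=cv2.imread('pics/btop.png')[90:290,220:500]; cv2.imwrite('pics/btopc.png',cv2.resize(im,None,fx=2.8,fy=2.8))
E
```

```text
[-34.21159126 215.33432786 260.80176317] [ 0.06796972 -0.101669   -0.71724154] 15.75
wrist 217 [[-40.0, 28.0, 132.0], [-34.0, 35.0, 142.0], [-27.0, 41.0, 148.0]]
side 113 [[-43.0, 6.0, 133.0], [-37.0, 22.0, 152.0], [-29.0, 39.0, 167.0]]
top 173 [[-44.0, -0.0, 134.0], [-37.0, 19.0, 157.0], [-29.0, 39.0, 173.0]]
```

View pics/btopc.png

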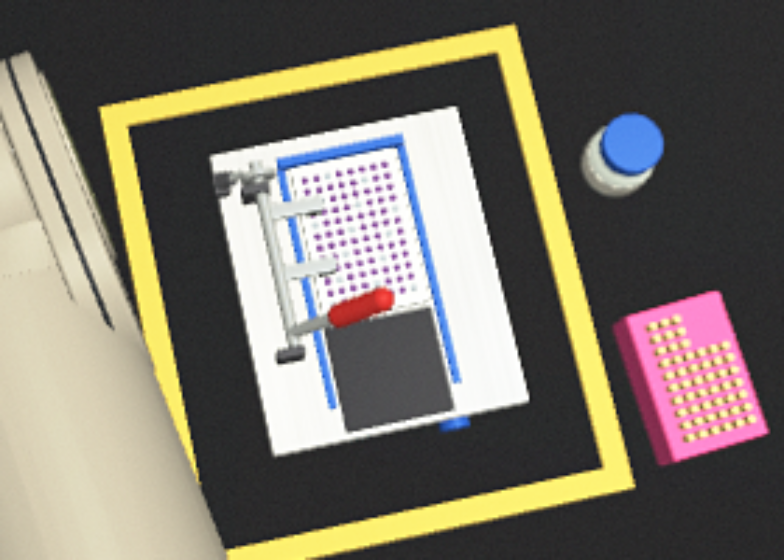

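The lever is over and locked, with the grip at crop pixel (360,305) and both arms down on the plate. The plate is against the stop at (345,150), and the jar and tip box have not moved. The robot is clear, so I hand in.

```bash
python3 -c "
from bench import r
print(r.close_job())"
```

```text
the job is handed in; nothing more can be done
None
```

I pushed the plate home against the end stop, then pushed the clamp lever over into lock, and handed the job in at about 16 s. The hand-in returned no verdict, but the last camera check showed the plate at the stop and the lever locked.

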